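# Close a two-part plaster mould under its keyhole hold-down plate

### The arm

A 6-joint arm with a two-finger parallel gripper is mounted at the origin on the work surface. World frame = base frame: x ahead of the robot, y to its left, z up, the work surface at z = 0. Lengths are in m, angles in degrees, forces in N, time in s.
With the tool pointing down it reaches from about 0.275 to 0.725 m from the base axis. Payload 15.9 kg.
Tool frame: the origin (TCP) lies midway between the tips of the shut fingers; the grasp point (between the pads) lies 19 mm behind it; z points along the fingers, y is the line along which they close (so a half turn about z gives the same grasp; the last joint's range is limited). The gripper opens to 85 mm and grips with 20 to 120 N. Pads are 22 mm wide; open, the fingers measure 114 mm over their backs; the gripper's body (76 mm by 85 mm) begins 54 mm behind the grasp point. The pads swing forward as they close: fully open they stand 13 mm farther back than shut.
Start: joints at [-71.792, 12.198, -1.971, 75.831, 0, 90], TCP at [0.156, -0.475, 0.231] pointing down, gripper open.
Joint ranges: [-170.91, 170.91], [-42.67, 98.43], [-65.05, 77.54], [-120.47, 116.71], [-90, 82.35], [-180, 180]. Speed limits (degrees/s): [108.29, 108.29, 136.94, 147.25, 180, 180].

### API

Orientations are given as [roll, pitch, yaw] about the fixed x, y, z axes, in that order (R = Rz(yaw) Ry(pitch) Rx(roll)).
In Python, from cell import ctrl gives the robot as it stands. The module is installed in compiled form; this text tells all that it offers.
- The arm moves only by the shell command python3 -m pendant 'ROWS'. ROWS is JSON, a list of rows, each a list of 7 numbers: the turn, a rotation vector about the tool's x, y, z in rad, then the shift along the tool's x, y, z in mm, then the opening, from 0 (shut) to 1 (fully open). A call has 1 to 8 rows; each row shifts and turns the commanded pose from where the row before left it, along the tool's axes as they then stand; what a row does not reach is not made up. A row lasts 1/12 s, in which the tool goes at most 41.7 mm and 7.16 degrees, less where a joint would pass 70% of its speed; a pose out of reach is approached as far as the arm can. A call with a gripper value outside its range is refused whole. The fingers move at their own pace and stop on an object; the grip force is fixed at half the most. Time passes only in rows, so rows that do not move let the fingers close. It gives the time, the measured TCP pose, the force, the opening and the grip force at its end, in the units of the state.
- ctrl.read_state(): the state, without advancing time (a new reading comes with each control period).
- ctrl.camera(name): name is "side" or "top" or "wrist"; returns the picture (400x640x3 uint8, red, green, blue); there is no depth.
- ctrl.calibration(name): a dict with "mtx" (3x3 intrinsics, pixels), "T" (4x4, takes a point from camera to world coordinates). Camera axes: x right, y down, z forward; pixel columns grow to the right and rows downward; lengths in m; the calibration is good to about 2 mm. A picture is of the moment at which its call begins: read the wrist's pose just before it. calibration takes no time and is no camera call; for the wrist camera it gives the pose at the moment of the call.
- ctrl.close_job(): hands the job in; it is judged then, once.
Trained networks look in the newest picture that a camera, given by its name, has taken for a name from the list of things; names that differ only in an ending like _2 or _b are one class to them, and where a whole thing is asked for, a point or a joint stands for the part that bears it (a point fixed in the world has none). Each returns a list of dicts, best first, with "p" (0 to 1); they miss things now and then, are a little off and sometimes report something else, mostly with a low value. They report only what shows in the picture. A call takes as long as a camera call. They do not tell look-alikes from the thing itself.
- ctrl.search_frame(camera, label): "centre" ([x, y, z] in m, in world coordinates, good to about 4 mm: the middle of the surface that is visible of it).
- ctrl.regions_of(camera, label): "pixels" (400x640 bool, what is visible of it).
The state is a dict: "time": time; "joint_positions": joint angles; "joint_vel": joint speeds; "joint_efforts": joint torques, N m; "ee_pos": TCP position; "orientation": TCP orientation; "ft_force": force on the tool from outside, world axes, zero at the start; "ft_torque": the same for the moment, N m; "width": finger opening in m; "grip_force": force on a finger pad.
Only numpy, scipy, OpenCV 4.12 (cv2) and the standard library are available. Lean on these libraries where they do the work, as an engineer would, in place of code of your own. Each camera call takes 0.05 s, during which the arm holds its last target. There are 200 camera calls.

### The job

Close the plaster mould on the steel clamp base: lower the loose half whose two holes match the guide pins down over them, level and gently, until the two halves meet. Then rest the hold-down plate with the keyholes on the two stud nuts, a little short of its place, slide it along them until you feel both keyholes drop over the nuts, let it down flat on the mould and push it on lengthways until the studs are at the ends of the narrow slots and the nuts trap it. Let go, and leave everything else on the bench where it stands.

Things in the scene. Friction and masses are not known exactly. Their poses are not given: they have to be found in the camera images.
- clamp_base: fixed steel base plate 176 x 120 x 12 mm (x, y, z) carrying the lower half of a white plaster mould, 96 x 64 mm (x, y), whose flat top (parting) face, with a cavity, is 52 mm above the bench. Two brass guide pins stand on it (see pin_tip), and two nutted studs beside its ends (see nut_top). Origin: centre of the base's underside, on the bench; x along the 176 mm length, z up. Place and yaw vary
- pin_tip (a point): tip of one guide pin, at (x, y) = (+36, +18) mm in the base's frame; the other pin is diagonally opposite at (-36, -18). Pins 10 mm in diameter, 22 mm tall above the parting face, the last 7 mm tapering to 5 mm
- nut_top (a point): top centre of one stud's nut, at (x, y) = (+68, 0) mm in the base's frame, 110.5 mm above the bench; the other is at (-68, 0). Upright steel studs 8 mm in diameter, each with a round knurled nut 18 mm in diameter from 100.5 to 110.5 mm above the bench (top 3 mm bevelled to 13 mm diameter); the nuts do not turn or move
- upper_half: loose white plaster mould half, block 96 x 64 x 40 mm (x, y, z), 0.2 to 0.4 kg, flat on the bench, mating face down, with two upright 13 mm through holes at (x, y) = (+36, +18) and (-36, -18) mm, in diagonally opposite corners. It fits either way round (half turn). Origin: centre of its underside, 52 mm above the bench once seated, centred on the base
- keyhole_plate: loose steel hold-down plate 210 x 50 x 6 mm (x, y, z), 0.35 to 0.65 kg, flat on the bench, with a grip bar across its middle (see grip_bar) and two keyholes on its centre line (see opening). Either way round (half turn) is right. Origin: centre of its underside; when locked it lies over the base's centre, 92 mm above the bench, its x along or against the base's x
- grip_bar (a point): middle of the plate's grip bar, 39 mm above the plate's underside: square steel bar 14 x 14 mm, 50 mm long along the plate's y, its faces 32 to 46 mm above the underside, on two 10 mm posts at y = +19 and -19 mm
- opening (a point): centre of one keyhole's wide opening, at x = +84 mm in the plate's frame; the other is at x = -52. Octagons 23 mm across flats; from each a slot 12.5 mm wide runs towards the plate's -x, the stud at its end then being at x = +68 and -68 mm. The plate thus drops over the nuts 16 mm short of its locked place and is locked by pushing it 16 mm along its own +x
- spare_half: bystander: loose plaster block 80 x 64 x 40 mm with two 13 mm holes on its centre line (x = +28 and -28 mm), of another mould; does not fit the pins. Origin: centre of its underside
- plain_plate: bystander: loose steel plate of the same outline, thickness and grip bar as the keyhole plate, but with two plain round 11 mm holes (x = +68 and -68 mm), too small for the nuts. Origin: centre of its underside
- glue_bottle: bystander: white plastic bottle with a yellow cap, 58 mm diameter, 190 mm tall. Origin: centre of its underside
- tub: bystander: open white plastic tub, 90 mm diameter at the rim, 95 mm tall. Origin: centre of its underside
- plaster_head: bystander: small plaster head, about 60 mm across, 104 mm tall. Origin: centre of its underside
- brush: bystander: flat brush lying down, 190 mm long (x), about 20 mm high. Origin: under its middle
- filling_knife: bystander: filling knife lying flat, about 205 mm long (x), 22 mm wide, 12 mm high. Origin: underside, 10 mm from its middle towards the handle (-x) end
Mind the look-alikes: they are no part of the job. Leave any blue look-alike of the clamp_base alone.

How it is judged (in metres and radians):
On the way, in this order (a step that is already met when the one before it is completed fails the run):
1. the matching half is down over both guide pins and meets the lower half (x of upper_half in the frame of clamp_base between -0.003 and 0.003 m and y of upper_half in the frame of clamp_base between -0.003 and 0.003 m and z of upper_half in the frame of clamp_base below 0.0545 m and angle between the x axis of upper_half and the x axis of clamp_base, either way round below 0.06 rad and angle between upper_half's own z axis and vertical below 0.05 rad), for 0.2 s.
2. the keyhole plate rests on the stud nuts, its keyholes not yet over them (contact force between keyhole_plate and clamp_base above 0.3 N and angle between keyhole_plate's own z axis and vertical below 0.1 rad and z of keyhole_plate in the frame of clamp_base between 0.107 and 0.115 m and x of keyhole_plate in the frame of clamp_base between -0.045 and 0.045 m and y of keyhole_plate in the frame of clamp_base between -0.02 and 0.02 m), for 0.06 s.
3. the keyhole plate has dropped over both nuts, flat on the closed mould (all of step 1 and z of keyhole_plate in the frame of clamp_base between 0.089 and 0.0955 m and angle between keyhole_plate's own z axis and vertical below 0.05 rad and x of keyhole_plate in the frame of clamp_base between -0.025 and 0.025 m and y of keyhole_plate in the frame of clamp_base between -0.006 and 0.006 m), for 0.1 s.
At the end, for the whole second after the job is handed in: Half down on the lower one (gap under 2.5 mm, centred to 3 mm, 0.06 rad); keyhole plate flat on it (within 3.5 mm), either way round, under both nuts, centred to 4.5 mm along and 6 mm across, square to 0.06 rad; both released, at rest; bystanders within 25 mm (all of step 3 and x of keyhole_plate in the frame of clamp_base between -0.0045 and 0.0045 m and angle between the x axis of keyhole_plate and the x axis of clamp_base, either way round below 0.06 rad and linear speed of each of upper_half, keyhole_plate below 0.02 m/s and angular speed of each of upper_half, keyhole_plate below 0.2 rad/s and distance of each of spare_half, plain_plate, glue_bottle, tub, plaster_head, brush, filling_knife from where it was at the start of the episode below 0.025 m); the robot touches nothing.
It fails at once if another mould half or plate is taken or shoved (distance of any of spare_half, plain_plate from where it was at the start of the episode above 0.025 m).
It fails at once if something else on the bench is shifted or knocked over (distance of any of spare_half, plain_plate, glue_bottle, tub, plaster_head, brush, filling_knife from where it was at the start of the episode above 0.025 m or angle between any of glue_bottle, tub, plaster_head's own z axis and vertical above 0.5 rad).
It fails at once if the plaster half is dropped or banged down on the base (contact force between upper_half and clamp_base above 80 N).
It fails at once if the plaster half is tipped far out of level (angle between upper_half's own z axis and vertical above 0.35 rad).
It also fails if it takes over 69 s, if anything falls off the work surface, if the arm or the gripper's body presses on something with over 40 N, if the wrist force passes 120 N, or if a joint passes its speed limit or range.

## Working session

There is one attempt and no reset: what is moved stays moved. The work goes in short steps, Python scripts to look and compute and a shell command to move; the robot and the scene stay as the last step left them, time stands still between calls to the robot, and variables do not carry over. Pictures are saved under pics/ and viewed, at most 10 in all, crops included, and the job is handed in when it is done.

```bash
mkdir -p pics
cat > h.py <<'E'
import numpy as np, cv2
from cell import ctrl
from scipy.spatial.transform import Rotation as R
def snap(cam,fn=None):
    im=ctrl.camera(cam)
    if fn: cv2.imwrite('pics/'+fn,im[:,:,::-1])
    return im
def ray(cam,u,v,z):
    c=ctrl.calibration(cam);T=np.array(c['T']);K=np.array(c['mtx'])
    d=T[:3,:3]@np.linalg.solve(K,[u,v,1]);o=T[:3,3]
    return o+d*(z-o[2])/d[2]
def proj(cam,P):
    c=ctrl.calibration(cam);T=np.linalg.inv(np.array(c['T']));K=np.array(c['mtx'])
    p=K@(T[:3,:3]@np.array(P)+T[:3,3]);return p[:2]/p[2]
E
python3 - <<'E'
from h import *
s=ctrl.read_state();print(s['time'],s['ee_pos'],s['orientation'],s['width'])
a=snap('top','top.png');b=snap('side','side.png')
for cam in('top','side'):
  for l in ['clamp_base','pin_tip','nut_top','upper_half','keyhole_plate','grip_bar','opening','spare_half','plain_plate']:
    for d in ctrl.search_frame(cam,l)[:4]:
      print(cam,l,round(d['p'],2),np.round(d['centre'],3),np.round(proj(cam,d['centre'])))
E
```

```text
0.0 [ 0.15614442 -0.47463236  0.23080914] [-1.79934285e+02 -1.88663933e-04  1.82095819e+01] 0.0855967098179889
top clamp_base 0.67 [ 0.485 -0.025  0.012] [327. 192.]
top pin_tip 0.81 [0.165 0.294 0.014] [202. 313.]
top pin_tip 0.73 [0.428 0.17  0.006] [253. 213.]
top pin_tip 0.6 [ 0.486 -0.023  0.014] [326. 192.]
top pin_tip 0.19 [ 0.406 -0.337  0.04 ] [447. 223.]
top nut_top 0.95 [0.164 0.294 0.012] [202. 313.]
top nut_top 0.67 [ 0.485 -0.024  0.013] [327. 192.]
top upper_half 0.96 [0.391 0.355 0.038] [180. 224.]
top upper_half 0.62 [ 0.485 -0.019  0.012] [325. 192.]
top keyhole_plate 0.64 [0.564 0.345 0.007] [190. 161.]
top grip_bar 0.69 [0.566 0.348 0.005] [188. 160.]
top grip_bar 0.36 [ 0.404 -0.336  0.041] [446. 224.]
top grip_bar 0.15 [ 0.555 -0.346  0.007] [446. 169.]
top spare_half 0.6 [ 0.403 -0.336  0.037] [446. 224.]
top spare_half 0.21 [ 0.501 -0.165  0.02 ] [380. 187.]
top plain_plate 0.81 [ 0.554 -0.348  0.004] [446. 170.]
top plain_plate 0.71 [ 0.404 -0.337  0.04 ] [447. 224.]
side clamp_base 0.85 [ 0.486 -0.048  0.023] [338. 241.]
side clamp_base 0.8 [0.194 0.269 0.014] [228. 189.]
side pin_tip 0.72 [ 0.486 -0.048  0.018] [338. 243.]
side pin_tip 0.67 [0.197 0.267 0.01 ] [229. 191.]
side nut_top 0.81 [ 0.486 -0.047  0.019] [338. 242.]
side nut_top 0.72 [0.198 0.268 0.011] [229. 190.]
side upper_half 0.86 [0.392 0.332 0.043] [291. 167.]
side keyhole_plate 0.82 [0.566 0.335 0.006] [345. 173.]
side grip_bar 0.82 [0.57  0.342 0.006] [346. 172.]
side grip_bar 0.54 [ 0.402 -0.352  0.04 ] [318. 330.]
side opening 0.73 [0.574 0.338 0.007] [347. 172.]
side opening 0.59 [0.7   0.004 0.071] [416. 208.]
side spare_half 0.56 [ 0.402 -0.354  0.041] [318. 331.]
side plain_plate 0.65 [ 0.555 -0.353  0.004] [394. 336.]
```

View pics/top.png

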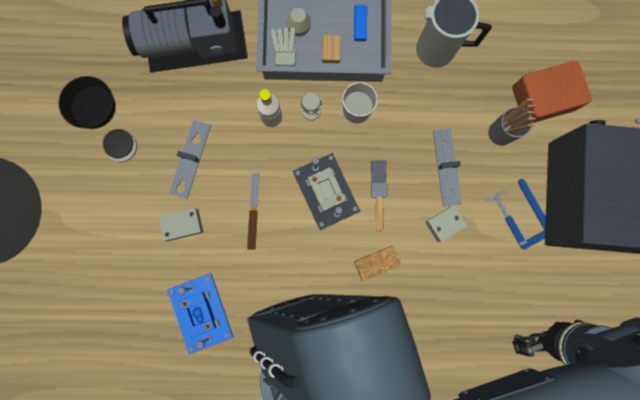

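The top view shows the steel base at (326,192), with a blue look-alike at (200,313). There are mould halves at (180,224) and (446,224), and plates at (190,160), with larger openings, and (447,167), with small holes. I'll check the choice in one close crop.

Run:
```python
from h import *
im=cv2.imread('pics/top.png')
f=lambda y,x,h,w,s:cv2.resize(im[y:y+h,x:x+w],None,fx=s,fy=s,interpolation=cv2.INTER_CUBIC)
a=f(115,150,130,65,4.6);b=f(145,285,90,80,4.6);c=f(120,425,130,50,4.6)
H=598;b=cv2.copyMakeBorder(b,0,598-b.shape[0],0,0,cv2.BORDER_CONSTANT)
m=np.hstack([a[:598],b,c[:598]])[:,:];m=cv2.resize(m,(800,int(598*800/m.shape[1])));cv2.imwrite('pics/crop.png',m)
```

```text
(no output)
```

View pics/crop.png

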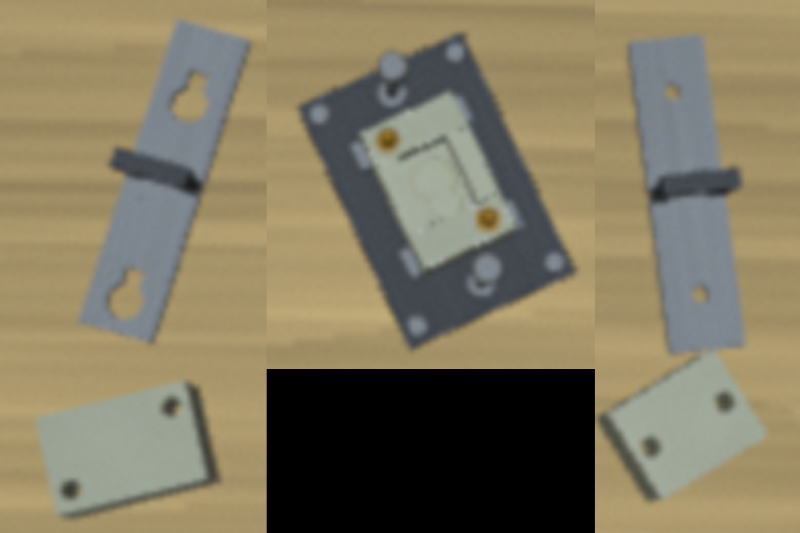

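The left half at (180,224) has diagonal holes and the left plate at (190,160) has keyholes, so those are the right parts. The steel base is in the middle. Next I compute the poses from the feature pixels.

Run:
```python
from h import *
def pair(n,p,q,z):
    a=ray('top',*p,z);b=ray('top',*q,z);d=a-b
    print(n,a.round(4),b.round(4),'mid',((a+b)/2)[:2].round(4),'len',np.linalg.norm(d).round(4),'ang',np.degrees(np.arctan2(d[1],d[0])).round(1))
pair('pins',(314.6,178.9),(338.7,198.1),.072)
pair('nuts',(315.5,161.1),(338.9,209.8),.1105)
pair('holes',(191.7,214),(167.1,234.2),.04)
pair('open',(196.3,140.1),(181,187.9),.006)
for cam in('wrist',):
    c=ctrl.calibration(cam);T=np.array(c['T']);s=ctrl.read_state()
    Rt=R.from_euler('xyz',s['orientation'],degrees=True).as_matrix()
    print((Rt.T@T[:3,:3]).round(3),Rt.T@(T[:3,3]-s['ee_pos']),c['mtx'][0])
    print(Rt.round(3))
```

```text
pins [0.5105 0.0088 0.072 ] [ 0.4623 -0.0533  0.072 ] mid [ 0.4864 -0.0222] len 0.0787 ang 52.2
nuts [0.549  0.0074 0.1105] [ 0.4283 -0.0523  0.1105] mid [ 0.4886 -0.0225] len 0.1346 ang 26.3
holes [0.4181 0.3248 0.04  ] [0.3649 0.3854 0.04  ] mid [0.3915 0.3551] len 0.0807 ang -48.7
open [0.6214 0.3296 0.006 ] [0.4905 0.3645 0.006 ] mid [0.5559 0.3471] len 0.1354 ang -15.0
[[ 0.    -0.959 -0.282]
 [ 1.     0.     0.001]
 [-0.001 -0.282  0.959]] [ 7.17083470e-02 -3.00505062e-06 -1.42493242e-01] [281.89112759   0.         318.11206671]
[[ 0.95   0.312  0.   ]
 [ 0.312 -0.95  -0.   ]
 [ 0.     0.    -1.   ]]
```

```bash
cat >> h.py <<'E'
def go(x,y,z,yaw):
    s=ctrl.read_state();p=np.array(s['ee_pos']);Rt=R.from_euler('xyz',s['orientation'],degrees=True)
    d=Rt.inv().apply(np.array([x,y,z])-p)*1000
    n=int(np.ceil(np.linalg.norm(d)/40)) or 1
    rt=R.from_euler('xyz',[180,0,yaw],degrees=True);rv=(Rt.inv()*rt).as_rotvec();m=int(np.ceil(np.linalg.norm(rv)/.12))
    print('t',s['time'],'total',d.round(1),'rows',n,'each',(d/n).round(2),'| then turn',rv.round(4),'rows',m,'each',(rv/max(m,1)).round(4))
E
python3 -c "
from h import *
go(.43,-.03,.26,25.7)"
```

```text
t 1.0 total [ 399.1 -337.1  -28.7] rows 14 each [ 28.51 -24.08  -2.05] | then turn [ 0.     -0.     -0.1308] rows 2 each [ 0.     -0.     -0.0654]
```

```bash
python3 -m pendant '[[0,0,0,28.5,-24,-2,1],[0,0,0,28.5,-24,-2,1],[0,0,0,28.5,-24,-2,1],[0,0,0,28.5,-24,-2,1],[0,0,0,28.5,-24,-2,1],[0,0,0,28.5,-24,-2,1],[0,0,0,28.5,-24,-2,1],[0,0,0,28.5,-24,-2,1]]' >/dev/null; python3 -m pendant '[[0,0,-0.065,28.5,-24,-2,1],[0,0,-0.065,28.5,-24,-2,1],[0,0,0,28.5,-24,-2,1],[0,0,0,28.5,-24,-2,1],[0,0,0,28.5,-24,-2,1],[0,0,0,28.5,-24,-2,1],[0,0,0,0,0,0,1],[0,0,0,0,0,0,1]]'
python3 - <<'E'
from h import *
snap('wrist','w1.png')
for l in('pin_tip','nut_top','clamp_base'):
  for d in ctrl.search_frame('wrist',l)[:4]: print(l,d['p'],np.round(d['centre'],4),proj('wrist',d['centre']).round(1))
go(.39,.355,.2,104.7)
E
```

```text
time: 2.33
ee_pos: [0.4115, -0.0192, 0.2592]
orientation: [-180.0, 0.0, 25.9]
ft_force: [-0.3, -0.6, 0.2]
width: 0.0853
grip_force: 0.0
pin_tip 0.74 [0.183  0.2815 0.0228] [ 58.9 218.3]
pin_tip 0.56 [ 0.4969 -0.0166  0.0156] [343.3 106.1]
nut_top 0.82 [ 0.4969 -0.0159  0.0098] [342.1 105.7]
nut_top 0.76 [0.1856 0.2782 0.0236] [ 60.9 218. ]
clamp_base 0.63 [ 0.497  -0.021   0.0107] [345.4 107.3]
clamp_base 0.61 [0.191  0.2849 0.0304] [ 52.5 214.7]
clamp_base 0.31 [ 0.5061 -0.16    0.0187] [440.7 147.4]
t 2.5333 total [ 143.9 -348.8   59.3] rows 10 each [ 14.39 -34.88   5.93] | then turn [ 1.0000e-04  1.0000e-04 -1.3811e+00] rows 12 each [ 0.      0.     -0.1151]
```

View pics/w1.png

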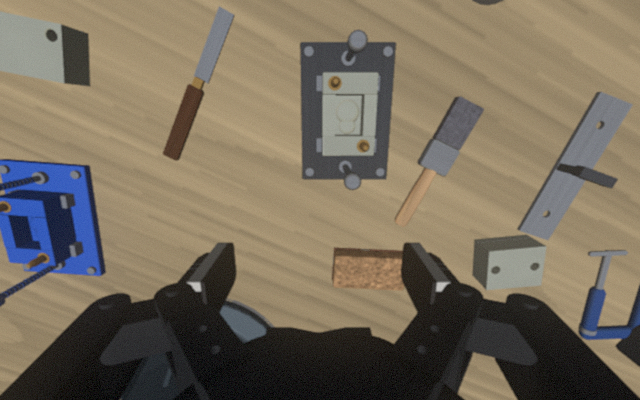

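The wrist view shows the steel base upright at (348,110). Its pins are at (335,83) and (363.5,146), and its nuts at (357.5,39) and (351.5,181). Now I move to the half.

```bash
cat >> h.py <<'E'
from scipy.optimize import least_squares
def fitpose(cam,obj,pix,x0):
    """obj Nx3 (m, z world heights) planar pose x,y,yawdeg"""
    obj=np.array(obj);pix=np.array(pix)
    def f(v):
        a=np.radians(v[2]);c,s=np.cos(a),np.sin(a)
        return np.ravel([proj(cam,[v[0]+c*o[0]-s*o[1],v[1]+s*o[0]+c*o[1],o[2]])-q for o,q in zip(obj,pix)])
    r=least_squares(f,x0,x_scale=[.01,.01,1]);print('pose',r.x.round(4),'res px',r.fun.round(1));return r.x
E
python3 - <<'E'
from h import *
o=[(.036,.018,.074),(-.036,-.018,.074),(.068,0,.1105),(-.068,0,.1105)]
fitpose('wrist',o,[(335,83),(363.5,146),(357.5,39.5),(351.5,181)],[.487,-.022,26])
E
python3 -m pendant '[[0,0,-0.115,14.4,-34.9,3,1],[0,0,0,14.4,-34.9,3,1]]'; python3 -c "
from h import *
go(.39,.355,.2,104.7)"
```

```text
pose [ 4.88200e-01 -2.46000e-02  2.52991e+01] res px [-0.3 -2.4  1.   1.7 -0.4 -0.1 -0.1  1.1]
time: 2.7
ee_pos: [0.4029, 0.0527, 0.2533]
orientation: [180.0, -0.0, 32.3]
ft_force: [0.5, 0.5, -0.1]
width: 0.0855
grip_force: 0.0
t 2.7 total [ 150.5 -262.5   53.3] rows 8 each [ 18.81 -32.81   6.66] | then turn [ 7.0000e-04 -2.0000e-04 -1.2642e+00] rows 11 each [ 1.000e-04 -0.000e+00 -1.149e-01]
```

```bash
python3 -m pendant '[[0,0,0,18.8,-32.8,6.7,1],[0,0,0,18.8,-32.8,6.7,1],[0,0,0,18.8,-32.8,6.7,1],[0,0,0,18.8,-32.8,6.7,1],[0,0,0,18.8,-32.8,6.7,1],[0,0,0,18.8,-32.8,6.7,1],[0,0,0,18.8,-32.8,6.7,1],[0,0,-0.115,0,0,0,1]]' >/dev/null; python3 -m pendant '[[0,0,-0.115,0,0,0,1],[0,0,-0.115,0,0,0,1],[0,0,-0.115,0,0,0,1],[0,0,-0.115,0,0,0,1],[0,0,-0.115,0,0,0,1],[0,0,-0.115,0,0,0,1],[0,0,-0.115,0,0,0,1],[0,0,-0.115,0,0,0,1]]'>/dev/null;python3 -m pendant '[[0,0,-0.115,0,0,0,1],[0,0,-0.115,0,0,0,1],[0,0,0,0,0,0,1]]'
python3 - <<'E'
from h import *
snap('wrist','w2.png')
r=ctrl.regions_of('wrist','upper_half')
for d in r[:2]:
    m=d['pixels'];print(d['p'],m.sum(),np.argwhere(m).mean(0))
go(.3915,.3551,.1,104.7)
E
```

```text
time: 4.28
ee_pos: [0.4086, 0.2913, 0.2069]
orientation: [-179.5, -1.4, 107.4]
ft_force: [0.5, -0.3, -0.2]
width: 0.0857
grip_force: 0.0
0.64 5423 [119.54877374 323.17554859]
t 4.3833 total [ 63.    3.1 108.4] rows 4 each [15.74  0.77 27.11] | then turn [-0.0087 -0.0247  0.0384] rows 1 each [-0.0087 -0.0247  0.0384]
```

View pics/w2.png

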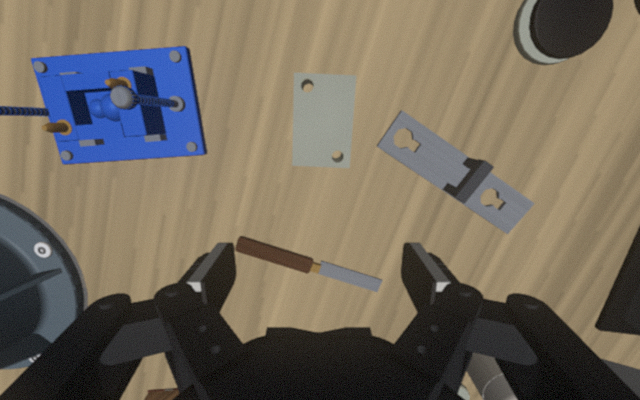

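The half is at (323,120), with diagonal holes at (307.5,86) and (336.5,156). The keyhole plate is at (455,172).

Run:
```python
from h import *
im=cv2.imread('pics/w2.png')
g=cv2.cvtColor(im,cv2.COLOR_BGR2GRAY)
m=(im.min(2)>120)&(im.max(2).astype(int)-im.min(2)<32);m[:60]=0;m[180:]=0;m[:,:280]=0;m[:,365:]=0
c=max(cv2.findContours(m.astype('u1'),0,2)[0],key=cv2.contourArea);print(cv2.minAreaRect(c),cv2.contourArea(c))
x=fitpose('wrist',[(.036,.018,.04),(-.036,-.018,.04)],[(307.5,86),(336.5,156)],[.39,.355,104.7])
go(x[0],x[1],.1,x[2])
```

```text
((322.4651794433594, 119.99838256835938), (62.02596664428711, 93.43387603759766), 2.6630008220672607) 5479.0
pose [  0.3926   0.3554 103.7603] res px [-0.3 -0.7  0.3  0.8]
t 4.3833 total [ 62.9   4.2 108.4] rows 4 each [15.72  1.05 27.11] | then turn [-0.0089 -0.0247  0.0548] rows 1 each [-0.0089 -0.0247  0.0548]
```

```bash
python3 -m pendant '[[-0.009,-0.025,0.05,0,0,0,1],[0,0,0,20.5,1,30,1],[0,0,0,20.5,1,30,1],[0,0,0,20,1,30,1],[0,0,0,0,0,0,1],[0,0,0,0,0,0,1]]'
python3 -c "
from h import *
go(.392,.3553,.012,104.2)"
```

```text
time: 4.88
ee_pos: [0.395, 0.3518, 0.1155]
orientation: [-179.9, 0.1, 104.2]
ft_force: [0.1, -0.2, 1.3]
width: 0.0851
grip_force: 0.0
t 4.8833 total [  4.3  -1.8 103.5] rows 3 each [ 1.43 -0.6  34.49] | then turn [-0.0025  0.0017  0.0002] rows 1 each [-0.0025  0.0017  0.0002]
```

```bash
python3 -m pendant '[[0,0,0,2,-1,35,1],[0,0,0,2,-0.5,35,1],[0,0,0,0,0,25,1],[0,0,0,0,0,10,1],[0,0,0,0,0,0,0.4],[0,0,0,0,0,0,0.4],[0,0,0,0,0,0,0.4],[0,0,0,0,0,0,0.4]]'
python3 -m pendant '[[0,0,0,0,0,0,0.4],[0,0,0,0,0,0,0.4],[0,0,0,0,0,0,0.4]]'
```

```text
time: 5.55
ee_pos: [0.3946, 0.3565, 0.0137]
orientation: [179.8, -0.1, 104.3]
ft_force: [2.1, -0.9, 5.9]
width: 0.0628
grip_force: 67.5
time: 5.8
ee_pos: [0.3946, 0.3565, 0.0137]
orientation: [179.8, -0.1, 104.3]
ft_force: [0.4, -2.7, 10.7]
width: 0.0629
grip_force: 68.0
```

```bash
python3 -m pendant '[[0,0,0,0,0,-8,0.4],[0,0,0,0,0,-25,0.4],[0,0,0,0,0,-30,0.4],[0,0,0,0,0,-30,0.4],[0,0,0,0,0,-30,0.4],[0,0,0,0,0,-30,0.4],[0,0,0,0,0,-30,0.4],[0,0,0,0,0,0,0.4]]'
python3 - <<'E'
from h import *
snap('wrist','w3.png')
go(.488,-.0235,.2,25.3)
E
```

```text
time: 6.47
ee_pos: [0.395, 0.3573, 0.2016]
orientation: [179.6, -0.2, 104.4]
ft_force: [0.2, 1.2, -3.0]
width: 0.0632
grip_force: 67.9
t 6.5167 total [-391.7   -3.8   -2.5] rows 10 each [-39.17  -0.38  -0.25] | then turn [ 0.0029 -0.006   1.3797] rows 12 each [ 0.0002 -0.0005  0.115 ]
```

View pics/w3.png

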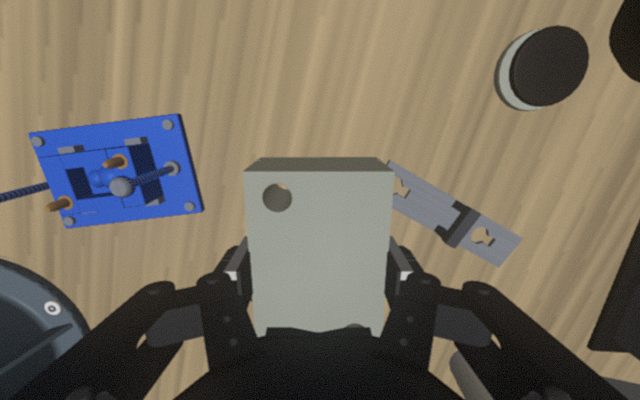

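The half sits square between the pads. Its far top corners are at (245,172) and (392,171.5), and its hole is at (277,198). Now I measure its pose relative to the tool.

```bash
python3 - <<'E'
from h import *
s=ctrl.read_state();zt=s['ee_pos'][2]+.0263
x=fitpose('wrist',[(.048,.032,zt),(.048,-.032,zt),(.036,.018,zt)],[(245,172),(392,171.5),(277,198)],[.395,.357,104])
a=np.radians(s['orientation'][2]);d=x[:2]-s['ee_pos'][:2]
print('half rel tool: along x',d@[np.cos(a),np.sin(a)],'left',d@[-np.sin(a),np.cos(a)],'yaw',x[2]-s['orientation'][2])
E
python3 -m pendant '[[0,0,0,-30,0,0,0.4],[0,0,0,-39,0,0,0.4],[0,0,0,-39,0,0,0.4],[0,0,0,-39,-0.5,0,0.4],[0,0,0,-39,-0.5,0,0.4],[0,0,0,-39,-1,0,0.4],[0,0,0,-39,-1,0,0.4],[0,0,0,-39,-1,0,0.4]]' > /dev/null
python3 -m pendant '[[0,0,0.115,0,0,0,0.4],[0,0,0.115,0,0,0,0.4],[0,0,0.115,0,0,0,0.4],[0,0,0.115,0,0,0,0.4],[0,0,0.115,0,0,0,0.4],[0,0,0.115,0,0,0,0.4],[0,0,0.115,0,0,0,0.4],[0,0,0.115,0,0,0,0.4]]' > /dev/null
python3 -m pendant '[[0,0,0.115,0,0,0,0.4],[0,0,0.115,0,0,0,0.4],[0,0,0.115,0,0,0,0.4],[0,0,0.105,0,0,0,0.4],[0,0,0,0,0,0,0.4],[0,0,0,0,0,0,0.4]]'
python3 -c "
from h import *
go(.488,-.0235,.2,25.3)"
```

```text
pose [  0.3947   0.3567 104.3219] res px [-2.7 -0.4  2.8  0.  -0.1  0.9]
half rel tool: along x -0.00027306304990993695 left -2.492777897930707e-05 yaw -0.02995902076865775
time: 8.35
ee_pos: [0.4642, 0.0613, 0.1944]
orientation: [-180.0, 0.0, 26.1]
ft_force: [0.4, 0.6, -3.6]
width: 0.0627
grip_force: 67.7
t 8.35 total [-15.9  86.6  -5.6] rows 3 each [-5.29 28.87 -1.86] | then turn [-0.      0.0007  0.0132] rows 1 each [-0.      0.0007  0.0132]
```

```bash
python3 -m pendant '[[0,0,0.013,-25,18,4,0.4],[0,0,0,-30,25,5,0.4],[0,0,0,-30,25,5,0.4],[0,0,0,-30,18,4,0.4],[0,0,0,-20,0,4,0.4],[0,0,0,0,0,0,0.4],[0,0,0,0,0,0,0.4]]'
python3 - <<'E'
from h import *
snap('wrist','w4.png')
T=np.array(ctrl.calibration('wrist')['T']);np.save('T4.npy',T);print(ctrl.read_state()['ee_pos'],ctrl.read_state()['orientation'])
E
```

```text
time: 8.93
ee_pos: [0.3785, -0.0745, 0.1728]
orientation: [180.0, -0.0, 25.2]
ft_force: [0.6, -0.0, -2.8]
width: 0.0624
grip_force: 67.7
[ 0.37933027 -0.07410861  0.1729492 ] [ 1.79980104e+02 -3.58080964e-02  2.52243833e+01]
```

View pics/w4.png

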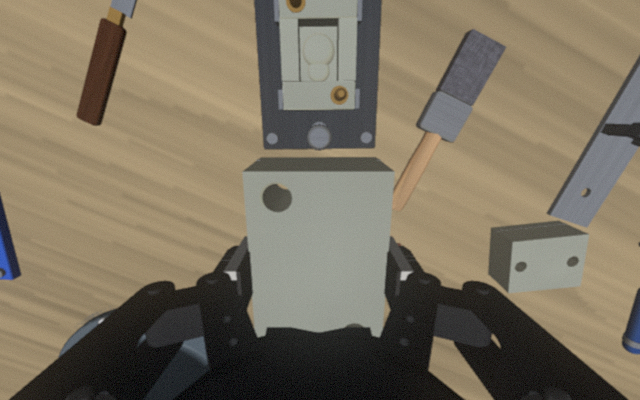

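The picture shows pins at (340,95) and (296,3), the near nut at (318.5,134), and the near base corners at (264.5,149) and (379,148).

Run:
```python
from h import *
im=cv2.imread('pics/w4.png');cv2.imwrite('pics/c4.png',cv2.resize(im[0:205,230:410],None,fx=2.9,fy=2.9,interpolation=cv2.INTER_CUBIC))
o=[(-.036,-.018,.074),(.036,.018,.074),(-.068,0,.1105),(-.088,.06,.012),(-.088,-.06,.012),(-.048,.032,.052),(-.048,-.032,.052)]
p=[(340,95),(296,3),(318.5,134),(264.5,149),(379,148),(280,109.5),(356,107.5)]
x=fitpose('wrist',o,p,[.487,-.022,26])
s=ctrl.read_state();z=s['ee_pos'][2]
h=fitpose('wrist',[(.048,.032,z-.0137),(.048,-.032,z-.0137),(.048,.032,z+.0263),(.048,-.032,z+.0263),(.036,.018,z+.0263)],[(259,158),(381,158),(245,172),(392,171.5),(277,198)],[.38,-.074,25])
print(s['ee_pos'])
```

```text
pose [ 4.88900e-01 -2.29000e-02  2.65055e+01] res px [  1.5  -0.2  -3.2 -10.6   1.9   5.6  -0.5   2.4  -3.    0.9   3.7   2.3
  -0.9   2.6]
pose [ 0.3793 -0.0747 25.1712] res px [ 2.2 -0.8 -4.6 -0.6 -2.1 -0.3  3.5  0.4  0.4  1.1]
[ 0.37933027 -0.07410861  0.1729492 ]
```

View pics/c4.png

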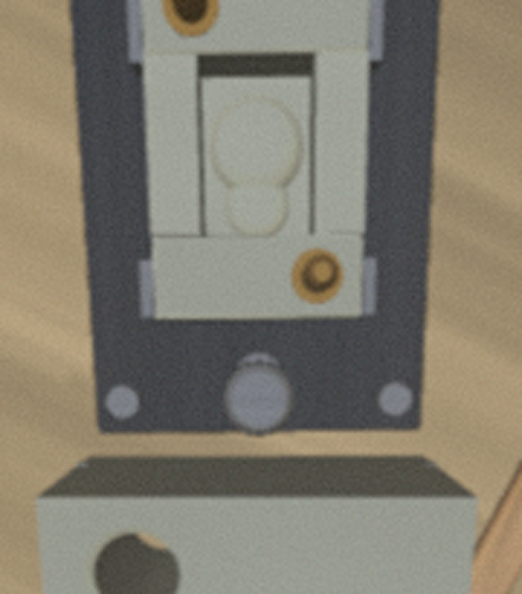

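The crop gives the near pin tip at (340,93), the nut at (319,136), and the half's corners at (281.7,109.7) and (354.8,109.7). The far pin is cut off.

Run:
```python
from h import *
o=[(-.036,-.018,.074),(-.068,0,.1105),(-.088,.06,.012),(-.088,-.06,.012),(-.048,.032,.052),(-.048,-.032,.052)]
p=[(340,93.1),(319,136),(264.1,149),(374.8,147.6),(281.7,109.7),(354.8,109.7)]
x=fitpose('wrist',o,p,[.487,-.022,26])
print('pin',ray('wrist',340,93.1,.074),'nut',ray('wrist',319,136,.1105))
go(x[0],x[1],.15,x[2])
```

```text
pose [ 4.90300e-01 -2.17000e-02  2.60439e+01] res px [ 0.6 -0.3 -0.   1.2 -1.3  0.3  0.1  0.1  0.9 -0.2 -0.6 -1.2]
pin [ 0.46539427 -0.05337322  0.074     ] nut [ 0.42995562 -0.0512019   0.1105    ]
t 8.9833 total [ 1.227e+02 -1.000e-01  2.300e+01] rows 4 each [ 3.067e+01 -3.000e-02  5.760e+00] | then turn [ 0.0004 -0.0006 -0.0143] rows 1 each [ 0.0004 -0.0006 -0.0143]
```

```bash
python3 -m pendant '[[0,0,-0.01,25,0,0,0.4],[0,0,0,35,0,0,0.4],[0,0,0,35,0,0,0.4],[0,0,0,25,0,0,0.4],[0,0,0,1.5,0.5,0,0.4],[0,0,0,0,0,0,0.4],[0,0,0,0,0,0,0.4]]'
python3 -c "
from h import *
go(.4895,-.0223,.095,25.8)"
```

```text
time: 9.57
ee_pos: [0.489, -0.0215, 0.1725]
orientation: [-180.0, 0.0, 25.8]
ft_force: [-0.6, -1.0, -2.8]
width: 0.0627
grip_force: 67.7
t 9.5667 total [ 0.1  1.  77.5] rows 2 each [ 0.05  0.48 38.76] | then turn [-0.0001  0.0006  0.0005] rows 1 each [-0.0001  0.0006  0.0005]
```

```bash
python3 -m pendant '[[0,0,0,0,1,25,0.4],[0,0,0,0,0,30,0.4],[0,0,0,0,0,18,0.4],[0,0,0,0,0,3,0.4],[0,0,0,0,0,0,0.4],[0,0,0,0,0,0,0.4]]'; python3 -m pendant '[[0,0,0,0,0,2,0.4],[0,0,0,0,0,2,0.4],[0,0,0,0,0,2,0.4],[0,0,0,0,0,2,0.4],[0,0,0,0,0,0,0.4]]'; python3 -c "
from h import *
print(ctrl.read_state()['ft_torque'])"
```

```text
time: 10.07
ee_pos: [0.4898, -0.0231, 0.0981]
orientation: [180.0, -0.1, 25.7]
ft_force: [-0.5, -0.1, -3.2]
width: 0.0625
grip_force: 67.5
time: 10.48
ee_pos: [0.4895, -0.023, 0.0887]
orientation: [180.0, -0.0, 25.7]
ft_force: [0.3, 0.8, -2.5]
width: 0.0628
grip_force: 67.6
[ 0.01206995 -0.02014649 -0.03052164]
```

```bash
python3 -m pendant '[[0,0,0,0,0,1.5,0.4],[0,0,0,0,0,1.5,0.4],[0,0,0,0,0,1,0.4],[0,0,0,0,0,0,0.4]]'; python3 -c "
from h import *
print(ctrl.read_state()['ft_torque'])"
python3 -m pendant '[[0,0,0,0,0,1,0.4],[0,0,0,0,0,1,0.4],[0,0,0,0,0,0,0.4]]'; python3 -c "
from h import *
print(ctrl.read_state()['ft_torque'])"
```

```text
time: 10.82
ee_pos: [0.4894, -0.023, 0.0846]
orientation: [180.0, 0.0, 25.7]
ft_force: [-0.5, -0.2, -3.9]
width: 0.0629
grip_force: 67.6
[ 0.01270971 -0.00311541  0.00354511]
time: 11.07
ee_pos: [0.4895, -0.023, 0.0827]
orientation: [180.0, -0.0, 25.7]
ft_force: [0.4, -0.3, -3.4]
width: 0.063
grip_force: 67.6
[ 0.01171854 -0.06852362  0.01159184]
```

Half bottom is now at about 0.069, 5 mm below the pin tips, with no contact force. I continue down.

```bash
python3 -m pendant '[[0,0,0,0,0,1,0.4],[0,0,0,0,0,1,0.4],[0,0,0,0,0,1,0.4],[0,0,0,0,0,0,0.4]]';python3 -m pendant '[[0,0,0,0,0,1,0.4],[0,0,0,0,0,1,0.4],[0,0,0,0,0,1,0.4],[0,0,0,0,0,0,0.4]]'; python3 -c "
from h import *
print(ctrl.read_state()['ft_torque'])"
```

```text
time: 11.4
ee_pos: [0.4894, -0.023, 0.0797]
orientation: [180.0, 0.0, 25.7]
ft_force: [0.3, 0.3, -3.3]
width: 0.0628
grip_force: 67.6
time: 11.73
ee_pos: [0.4894, -0.023, 0.0767]
orientation: [180.0, 0.0, 25.7]
ft_force: [-0.3, -0.6, -3.1]
width: 0.0628
grip_force: 67.6
[ 0.02670823  0.01106345 -0.01089555]
```

```bash
python3 -m pendant '[[0,0,0,0,0,2,0.4],[0,0,0,0,0,2,0.4],[0,0,0,0,0,2,0.4],[0,0,0,0,0,2,0.4],[0,0,0,0,0,1,0.4],[0,0,0,0,0,0,0.4]]';python3 -m pendant '[[0,0,0,0,0,0.7,0.4],[0,0,0,0,0,0.7,0.4],[0,0,0,0,0,0.6,0.4],[0,0,0,0,0,0,0.4]]'; python3 -c "
from h import *
print(ctrl.read_state()['ft_torque'])"
```

```text
time: 12.23
ee_pos: [0.4894, -0.0229, 0.0676]
orientation: [-180.0, 0.0, 25.7]
ft_force: [0.5, 1.2, -3.1]
width: 0.0625
grip_force: 67.6
time: 12.57
ee_pos: [0.4895, -0.023, 0.0658]
orientation: [180.0, -0.0, 25.7]
ft_force: [-0.7, 0.2, -2.9]
width: 0.0624
grip_force: 67.6
[ 0.00296198 -0.00032667  0.00919316]
```

```bash
python3 -m pendant '[[0,0,0,0,0,0.5,0.4],[0,0,0,0,0,0.5,0.4],[0,0,0,0,0,0,0.4]]';python3 -m pendant '[[0,0,0,0,0,0.4,0.4],[0,0,0,0,0,0.4,0.4],[0,0,0,0,0,0,0.4]]'
```

```text
time: 12.82
ee_pos: [0.4896, -0.023, 0.0657]
orientation: [180.0, -0.0, 25.7]
ft_force: [-8.2, 0.8, 13.8]
width: 0.0632
grip_force: 69.9
time: 13.07
ee_pos: [0.4896, -0.023, 0.0657]
orientation: [180.0, -0.1, 25.7]
ft_force: [-13.6, 1.3, 31.4]
width: 0.0626
grip_force: 72.0
```

```bash
python3 -m pendant '[[0,0,0,0,0,-1,0.4],[0,0,0,0,0,0,1],[0,0,0,0,0,0,1],[0,0,0,0,0,0,1],[0,0,0,0,0,0,1]]';python3 -m pendant '[[0,0,0,0,0,-20,1],[0,0,0,0,0,-40,1],[0,0,0,0,0,-40,1],[0,0,0,0,0,-40,1],[0,0,0,-38,0,0,1],[0,0,0,-38,0,0,1],[0,0,0,0,0,0,1],[0,0,0,0,0,0,1]]'
python3 - <<'E'
from h import *
snap('wrist','w5.png');print(ctrl.read_state()['ee_pos'])
im=cv2.imread('pics/w5.png');cv2.imwrite('pics/c5.png',cv2.resize(im[0:240,200:440],None,fx=2.5,fy=2.5,interpolation=cv2.INTER_CUBIC))
go(.5700,.3435,.15,75)
E
```

```text
time: 13.48
ee_pos: [0.4896, -0.023, 0.065]
orientation: [180.0, -0.0, 25.7]
ft_force: [-0.8, 0.2, 0.1]
width: 0.0855
grip_force: 0.0
time: 14.15
ee_pos: [0.4201, -0.0564, 0.2055]
orientation: [180.0, -0.0, 25.6]
ft_force: [-0.3, 0.3, 0.4]
width: 0.0854
grip_force: 0.0
[ 0.42103773 -0.05606661  0.20530144]
t 14.2 total [ 307.1 -295.8   55.4] rows 11 each [ 27.92 -26.89   5.04] | then turn [ 9.000e-04 -6.000e-04 -8.615e-01] rows 8 each [ 1.000e-04 -1.000e-04 -1.077e-01]
```

View pics/c5.png

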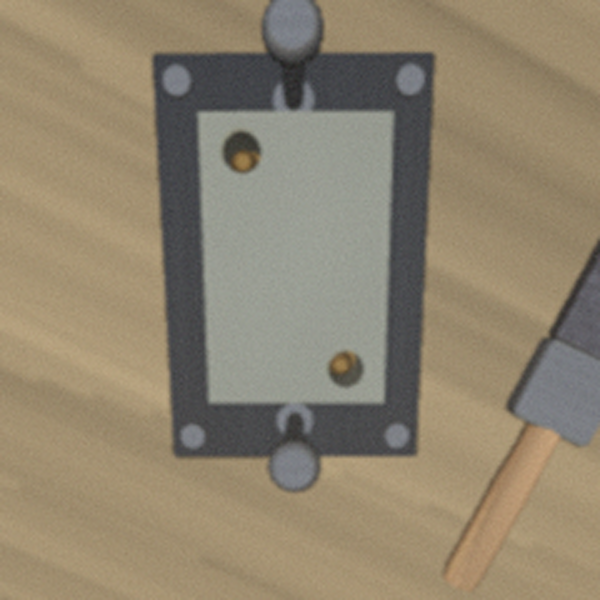

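The half is seated with both pins showing in its holes at (240,155) and (345,368) of the crop. The nuts are at (292,28) and (294,466). Next, the plate.

```bash
python3 - <<'E'
from h import *
o=[(-.068,0,.1105),(.068,0,.1105),(-.088,.06,.012),(-.088,-.06,.012),(.088,.06,.012),(.088,-.06,.012)]
p=[(317.6,186.4),(316.8,11.2),(270.4,182.4),(366.4,181.6),(261.6,21.6),(373.6,21.6)]
fitpose('wrist',o,p,[.487,-.022,26])
fitpose('wrist',o[:2],p[:2],[.487,-.022,26])
go(.555,.285,.18,75)
E
python3 -m pendant '[[0,0,-0.108,0,0,0,1],[0,0,-0.108,0,0,0,1],[0,0,-0.108,0,0,0,1],[0,0,-0.108,0,0,0,1],[0,0,-0.108,0,0,0,1],[0,0,-0.108,0,0,0,1],[0,0,-0.108,0,0,0,1],[0,0,-0.108,0,0,0,1]]' >/dev/null
python3 -c "
from h import *
go(.555,.285,.18,75)"
```

```text
pose [ 4.89800e-01 -2.30000e-02  2.59141e+01] res px [ 0.5  2.   0.5 -1.5 -1.3  1.3  0.5  1.6 -1.4 -0.6  0.8 -1.1]
pose [ 4.89600e-01 -2.27000e-02  2.58902e+01] res px [ 0.   2.  -0.  -1.4]
t 14.2 total [ 268.3 -249.5   25.4] rows 10 each [ 26.83 -24.95   2.54] | then turn [ 9.000e-04 -6.000e-04 -8.615e-01] rows 8 each [ 1.000e-04 -1.000e-04 -1.077e-01]
t 14.8667 total [362.9  43.9  24.7] rows 10 each [36.29  4.39  2.47] | then turn [-0.0001  0.      0.0095] rows 1 each [-0.0001  0.      0.0095]
```

Base pose is (0.4897, -0.0230, 25.8°), and all the measurements agree.

```bash
python3 -m pendant '[[0,0,0,30,4,0,1],[0,0,0,37,4.5,0,1],[0,0,0,37,4.5,0,1],[0,0,0,37,4.5,3,1],[0,0,0,37,4.5,3,1],[0,0,0,37,4.5,5,1],[0,0,0,37,4.5,5,1],[0,0,0,37,4.5,5,1]]' >/dev/null
python3 -m pendant '[[0,0,0.009,37,4.5,4,1],[0,0,0,30,4,0,1],[0,0,0,0,0,0,1],[0,0,0,0,0,0,1]]'
python3 - <<'E'
from h import *
snap('wrist','w6.png');s=ctrl.read_state();print(s['ee_pos'],s['orientation'])
im=cv2.imread('pics/w6.png');cv2.imwrite('pics/c6.png',cv2.resize(im[0:300,160:480],None,fx=2,fy=2,interpolation=cv2.INTER_CUBIC))
E
```

```text
time: 15.87
ee_pos: [0.555, 0.279, 0.1784]
orientation: [-179.9, 0.1, 74.8]
ft_force: [-0.1, -0.8, 0.6]
width: 0.0856
grip_force: 0.0
[0.55480393 0.27778558 0.17888556] [-1.79964635e+02  6.08863965e-02  7.47604754e+01]
```

View pics/c6.png

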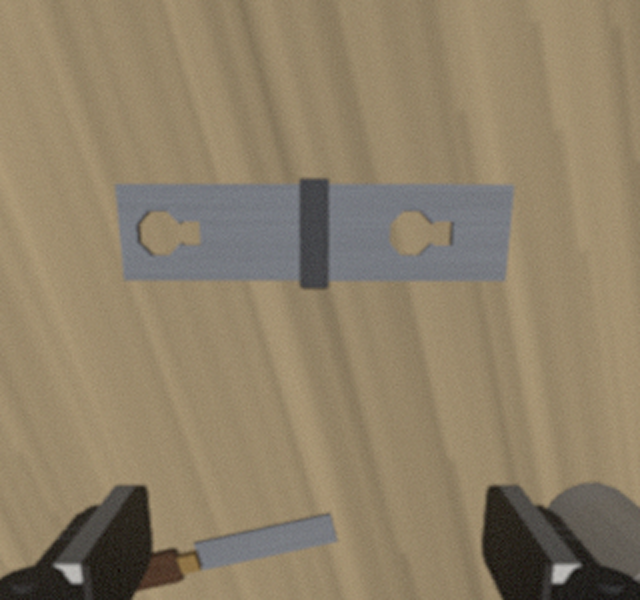

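The plate lies square to the tool. Its openings are at crop (160,233), which is the +84 end, and (411,233), and the bar is at (314,233).

Run:
```python
from h import *
z=.006
o=[(.105,-.025,z),(-.105,-.025,z),(.105,.025,z),(-.105,.025,z),(0,-.025,.046),(0,.025,.046),(.084,0,z),(-.052,0,z)]
p=[(218,92),(417,92),(222.5,140),(412.5,140),(317,90),(317,143.5),(240,116.5),(365.5,116.5)]
x=fitpose('wrist',o,p,[.57,.343,165])
go(x[0],x[1],.08,x[2]-90)
```

```text
pose [  0.5717   0.3425 164.7836] res px [-0.4 -0.   0.2 -0.  -0.3  0.2  0.1  0.2  0.3 -1.   0.3  0.7 -0.5  0.1
  0.2  0.1]
t 15.9167 total [67.  -0.6 98.8] rows 3 each [22.34 -0.21 32.94] | then turn [-0.0006  0.0011 -0.0004] rows 1 each [-0.0006  0.0011 -0.0004]
```

```bash
python3 -m pendant '[[0,0,0,23,0,25,1],[0,0,0,25,0,35,1],[0,0,0,19,-0.5,35,1],[0,0,0,0,0,35,1],[0,0,0,0,0,20,1],[0,0,0,0,0,8,0.5],[0,0,0,0,0,0,0.1],[0,0,0,0,0,0,0.1]]'
python3 -m pendant '[[0,0,0,0,0,0,0],[0,0,0,0,0,0,0],[0,0,0,0,0,0,0],[0,0,0,0,0,0,0]]'
```

```text
time: 16.58
ee_pos: [0.5724, 0.3406, 0.0245]
orientation: [179.9, -0.0, 74.6]
ft_force: [0.2, 0.5, 0.5]
width: 0.0519
grip_force: 0.0
time: 16.92
ee_pos: [0.5726, 0.3413, 0.0249]
orientation: [179.9, -0.1, 74.7]
ft_force: [-2.1, -2.0, 11.1]
width: 0.0124
grip_force: 59.5
```

```bash
python3 -m pendant '[[0,0,0,0,0,0,0.3],[0,0,0,0,0,0,0.3],[0,0,0,0,0,4.5,0.3],[0,0,0,0,0,0,0],[0,0,0,0,0,0,0],[0,0,0,0,0,0,0],[0,0,0,0,0,0,0]]'
python3 -m pendant '[[0,0,0,0,0,-5,0],[0,0,0,0,0,-20,0],[0,0,0,0,0,-35,0],[0,0,0,0,0,-40,0],[0,0,0,0,0,-40,0],[0,0,0,0,0,-40,0],[0,0,0,0,0,-20,0],[0,0,0,0,0,0,0]]'
python3 - <<'E'
from h import *
s=ctrl.read_state();print(s['ee_pos'],s['orientation'],s['ft_torque'])
c,sn=np.cos(np.radians(25.8)),np.sin(np.radians(25.8))
go(.4897+.03*c,-.023+.03*sn,.2,115.8)
E
```

```text
time: 17.5
ee_pos: [0.5715, 0.3407, 0.0182]
orientation: [-180.0, 0.0, 74.7]
ft_force: [-1.1, -0.6, -4.4]
width: 0.0128
grip_force: 58.4
time: 18.17
ee_pos: [0.5733, 0.3418, 0.2246]
orientation: [179.7, -0.3, 74.7]
ft_force: [1.1, 0.7, -3.9]
width: 0.0126
grip_force: 59.2
[0.57334216 0.3418477  0.22456235] [179.66851686  -0.32023202  74.67932699] [-0.03086872 -0.0432414   0.00415678]
t 18.1667 total [-354.4   38.2   22.8] rows 9 each [-39.38   4.24   2.53] | then turn [ 0.0075 -0.0033 -0.7177] rows 6 each [ 0.0013 -0.0005 -0.1196]
```

Run:
```python
from h import *
im=snap('wrist','w7.png');s=ctrl.read_state();p=np.array(s['ee_pos']);Rt=R.from_euler('xyz',s['orientation'],degrees=True)
f=lambda x,y,z:proj('wrist',p+Rt.apply([-y+.0018,-x,.0182-z])).round(1)   # plate frame -> pixel
print('pred corners',[f(a,b,.006) for a in(.105,-.105) for b in(-.025,.025)],'open',f(.084,0,.006),f(-.052,0,.006))
b=f(.03,-.025,.006);print('front edge at x=.03',b, 'x=-.03',f(-.03,-.025,.006))
g=im.astype(int)
for c in (b[0],f(-.03,-.025,.006)[0],f(.1,0,.006)[0],f(-.08,0,.006)[0]):
    c=int(c);r=int(b[1]);print(c,[(k,tuple(g[k,c])) for k in range(r-14,r+12,2)])
for d in ctrl.regions_of('wrist','keyhole_plate')[:1]:
    print(d['p'],cv2.minAreaRect(np.argwhere(d['pixels'])[:,::-1].astype(np.float32)))
```

```text
pred corners [array([134.1, 194.1]), array([149. , 271.3]), array([501.6, 194.1]), array([486.8, 271.3])] open [177.1 234.3] [405.1 234.3]
front edge at x=.03 [265.5 194.1] x=-.03 [370.5 194.1]
265 [(180, (np.int64(173), np.int64(151), np.int64(122))), (182, (np.int64(172), np.int64(154), np.int64(123))), (184, (np.int64(177), np.int64(157), np.int64(126))), (186, (np.int64(172), np.int64(153), np.int64(123))), (188, (np.int64(158), np.int64(138), np.int64(112))), (190, (np.int64(89), np.int64(87), np.int64(81))), (192, (np.int64(123), np.int64(125), np.int64(128))), (194, (np.int64(130), np.int64(133), np.int64(138))), (196, (np.int64(133), np.int64(137), np.int64(145))), (198, (np.int64(135), np.int64(139), np.int64(146))), (200, (np.int64(135), np.int64(138), np.int64(147))), (202, (np.int64(132), np.int64(137), np.int64(144))), (204, (np.int64(131), np.int64(137), np.int64(143)))]
370 [(180, (np.int64(170), np.int64(152), np.int64(120))), (182, (np.int64(167), np.int64(150), np.int64(117))), (184, (np.int64(167), np.int64(148), np.int64(117))), (186, (np.int64(172), np.int64(153)
[... 1253 characters left out ...]
t64(117))), (182, (np.int64(159), np.int64(141), np.int64(114))), (184, (np.int64(164), np.int64(147), np.int64(116))), (186, (np.int64(164), np.int64(147), np.int64(118))), (188, (np.int64(152), np.int64(134), np.int64(109))), (190, (np.int64(91), np.int64(90), np.int64(84))), (192, (np.int64(128), np.int64(128), np.int64(136))), (194, (np.int64(135), np.int64(138), np.int64(145))), (196, (np.int64(134), np.int64(138), np.int64(144))), (198, (np.int64(135), np.int64(138), np.int64(142))), (200, (np.int64(129), np.int64(131), np.int64(139))), (202, (np.int64(131), np.int64(135), np.int64(143))), (204, (np.int64(135), np.int64(137), np.int64(144)))]
0.87 ((318.0, 250.0), (124.0, 368.0), 90.0)
```

```bash
python3 -m pendant '[[0.0075,-0.003,0,-25,3,0,0],[0,0,0,-39,4,0,0],[0,0,0,-39,4,0,0],[0,0,0,-39,4,0,0],[0,0,0,-39,4,0,0],[0,0,0,-39,4,0,0],[0,0,0,-39,4,0,0],[0,0,0,-39,4,0,0]]'>/dev/null
python3 -m pendant '[[0,0,-0.12,0,0,0,0],[0,0,-0.12,0,0,0,0],[0,0,-0.12,0,0,0,0],[0,0,-0.12,0,0,0,0],[0,0,-0.12,0,0,0,0],[0,0,-0.118,0,0,0,0],[0,0,0,0,0,0,0],[0,0,0,0,0,0,0]]'
```

```text
time: 19.6
ee_pos: [0.5221, 0.0453, 0.2178]
orientation: [-179.4, -0.2, 115.6]
ft_force: [0.7, -0.0, -4.5]
width: 0.0129
grip_force: 59.2
```

```bash
cat > m.py <<'E'
from h import *
def plate_off():
    s=ctrl.read_state();p=np.array(s['ee_pos']);Rt=R.from_euler('xyz',s['orientation'],degrees=True)
    f=lambda x,y,z,o=0:proj('wrist',p+Rt.apply([-y+o,-x,.0182-z]))
    e=[(x,f(x,-.025,.006),f(x,-.025,.006,.005)) for x in(.03,-.03,.1,-.08)]
    g=snap('wrist').astype(int)
    for x,a,b in e:
        c=int(a[0]);col=g[:,c];sat=col[:,0]-col[:,2]  # bench brown: large; plate: negative
        r=int(a[1])+18
        while sat[r]<0 and r>0:r-=1
        while sat[r]<-1:r-=1
        print(x,'row',r,'pred0',a[1].round(1),'pred5mm',b[1].round(1),'off mm',(5*(r+.5-a[1])/(b[1]-a[1])).round(1))
plate_off()
c,sn=np.cos(np.radians(25.8)),np.sin(np.radians(25.8))
go(.4897+.032*c,-.023+.032*sn,.16,115.8)
E
python3 m.py
```

```text
0.03 row 190 pred0 197.1 pred5mm 188.7 off mm 3.9
-0.03 row 190 pred0 197.1 pred5mm 188.7 off mm 3.9
0.1 row 190 pred0 197.1 pred5mm 188.6 off mm 3.9
-0.08 row 190 pred0 197.2 pred5mm 188.7 off mm 4.0
t 19.65 total [-47.6 -26.3  58.2] rows 2 each [-23.8  -13.17  29.1 ] | then turn [-0.0093 -0.0031 -0.0041] rows 1 each [-0.0093 -0.0031 -0.0041]
```

```bash
python3 -m pendant '[[-0.0093,-0.003,-0.004,-20,-10,10,0],[0,0,0,-20,-10,20,0],[0,0,0,-10,-6,20,0],[0,0,0,0,0,15,0],[0,0,0,0,0,4,0],[0,0,0,0,0,0,0],[0,0,0,0,0,0,0]]'
cat > t.py <<'E'
from h import *
import sys
def bp():
    s=ctrl.read_state();p=np.array(s['ee_pos']);a=np.radians(25.8);d=p[:2]-[.4897,-.023]
    print('t',round(s['time'],2),'plate est base x %.1f y %.1f z %.1f mm'%(1e3*d@[np.cos(a),np.sin(a)],1e3*d@[-np.sin(a),np.cos(a)]+3,1e3*(p[2]-.0182)),'ori',np.round(s['orientation'],2),'F',np.round(s['ft_force'],1),'M',np.round(s['ft_torque'],2),'w',round(s['width'],4))
bp()
E
python3 t.py
```

```text
time: 20.23
ee_pos: [0.5216, -0.0107, 0.1508]
orientation: [179.9, 0.0, 116.0]
ft_force: [0.5, -0.3, -3.6]
width: 0.0129
grip_force: 59.2
t 20.23 plate est base x 34.1 y 0.2 z 132.6 mm ori [1.7989e+02 3.0000e-02 1.1598e+02] F [ 0.5 -0.3 -3.6] M [ 0.02 -0.01  0.02] w 0.0129
```

```bash
python3 -m pendant '[[0.001,0,0.003,0,-3,10,0],[0,0,0,0,0,7,0],[0,0,0,0,0,2,0],[0,0,0,0,0,0.7,0],[0,0,0,0,0,0,0]]'>/dev/null; python3 t.py; python3 -m pendant '[[0,0,0,0,0,0.7,0],[0,0,0,0,0,0.5,0],[0,0,0,0,0,0,0]]'>/dev/null; python3 t.py; python3 -m pendant '[[0,0,0,0,0,0.5,0],[0,0,0,0,0,0.5,0],[0,0,0,0,0,0,0]]'>/dev/null; python3 t.py
```

```text
t 20.65 plate est base x 30.9 y 0.1 z 112.3 mm ori [1.7996e+02 3.0000e-02 1.1588e+02] F [-0.2 -0.2 -4.2] M [-0.04 -0.03 -0.05] w 0.0131
t 20.9 plate est base x 31.0 y -0.1 z 111.3 mm ori [1.7994e+02 4.0000e-02 1.1587e+02] F [-0.1 -0.1 -4.1] M [-0.02  0.02  0.01] w 0.0133
t 21.15 plate est base x 31.0 y -0.1 z 110.4 mm ori [1.7994e+02 4.0000e-02 1.1588e+02] F [-0.4  0.6 -2.7] M [-0.    0.04 -0.01] w 0.0126
```

Close to contact: Fz is rising.

```bash
python3 -m pendant '[[0,0,0,0,0,0.4,0],[0,0,0,0,0,0,0]]'>/dev/null; python3 t.py; python3 -m pendant '[[0,0,0,0,0,0.3,0],[0,0,0,0,0,0,0]]'>/dev/null; python3 t.py
```

```text
t 21.32 plate est base x 31.0 y -0.2 z 110.3 mm ori [1.7992e+02 5.0000e-02 1.1587e+02] F [-2.7 -0.9  5.4] M [-0.06  0.57 -0.01] w 0.0129
t 21.48 plate est base x 31.1 y -0.2 z 110.3 mm ori [1.7990e+02 7.0000e-02 1.1587e+02] F [-3.4 -0.   8.7] M [-0.15  0.86  0.03] w 0.0132
```

```bash
python3 -m pendant '[[0,0,0,0,0,0,0],[0,0,0,0,-2,0,0],[0,0,0,0,-2,0,0],[0,0,0,0,-2,0,0],[0,0,0,0,-2,0,0],[0,0,0,0,0,0,0]]'>/dev/null; python3 t.py; python3 -m pendant '[[0,0,0,0,-1,0,0],[0,0,0,0,-1,0,0],[0,0,0,0,-1,0,0],[0,0,0,0,0,0,0]]'>/dev/null; python3 t.py
```

```text
t 21.98 plate est base x 23.3 y -0.4 z 110.1 mm ori [1.7986e+02 7.0000e-02 1.1588e+02] F [3.  0.9 6.4] M [ 0.13 -0.49 -0.02] w 0.0125
t 22.32 plate est base x 19.0 y 0.2 z 108.9 mm ori [-179.95   -0.    115.87] F [ 0.7 -0.1 -5.2] M [ 0.01 -0.   -0.05] w 0.013
```

The keyholes have dropped: z fell and the load went to zero. I centre to about x=16.5 and lower.

```bash
python3 -m pendant '[[0,0,0,0,-1.5,0,0],[0,0,0,0,-1,0,0],[0,0,0,0,0,1,0],[0,0,0,0,0,1,0],[0,0,0,0,0,0,0]]'>/dev/null; python3 t.py; python3 -m pendant '[[0,0,0,0,0,1,0],[0,0,0,0,0,1,0],[0,0,0,0,0,0,0]]'>/dev/null; python3 t.py
```

```text
t 22.73 plate est base x 17.2 y -0.0 z 107.2 mm ori [1.7998e+02 2.0000e-02 1.1587e+02] F [-0.4  0.5 -4.7] M [-0.02 -0.    0.03] w 0.0124
t 22.98 plate est base x 17.3 y -0.0 z 105.3 mm ori [1.7996e+02 3.0000e-02 1.1587e+02] F [-0.6  0.1 -4.9] M [ 0.02 -0.03  0.03] w 0.0131
```

Free of contact below the bevel, so both nuts are inside the openings. I lower on, moving 1 mm nearer the centre.

```bash
python3 -m pendant '[[0,0,0,0,-0.8,1,0],[0,0,0,0,0,2,0],[0,0,0,0,0,2,0],[0,0,0,0,0,2,0],[0,0,0,0,0,2,0],[0,0,0,0,0,0,0]]'>/dev/null; python3 t.py; python3 -m pendant '[[0,0,0,0,0,1.3,0],[0,0,0,0,0,1,0],[0,0,0,0,0,0.6,0],[0,0,0,0,0,0,0]]'>/dev/null; python3 t.py;python3 -m pendant '[[0,0,0,0,0,0.4,0],[0,0,0,0,0,0,0]]'>/dev/null; python3 t.py
```

```text
t 23.48 plate est base x 16.4 y 0.0 z 96.0 mm ori [1.7999e+02 1.0000e-02 1.1588e+02] F [ 0.4 -1.  -3.8] M [-0.03  0.05  0.01] w 0.0131
t 23.82 plate est base x 16.6 y -0.1 z 93.5 mm ori [1.7996e+02 3.0000e-02 1.1588e+02] F [ 0.4  0.7 -3.5] M [0.05 0.01 0.02] w 0.0132
t 23.98 plate est base x 16.6 y -0.1 z 93.2 mm ori [1.7995e+02 3.0000e-02 1.1587e+02] F [ 0.1  0.2 -3.6] M [ 0.06 -0.02  0.01] w 0.0131
```

```bash
python3 -m pendant '[[0,0,0,0,0,0.4,0],[0,0,0,0,0,0.4,0],[0,0,0,0,0,0,0]]'>/dev/null; python3 t.py; python3 -m pendant '[[0,0,0,0,0,0.4,0],[0,0,0,0,0,0.3,0],[0,0,0,0,0,0,0]]'>/dev/null; python3 t.py
```

```text
t 24.23 plate est base x 16.6 y -0.1 z 92.3 mm ori [1.7995e+02 3.0000e-02 1.1588e+02] F [ 0.2 -0.9 -5.1] M [ 0.01 -0.01 -0.02] w 0.0127
t 24.48 plate est base x 16.7 y -0.1 z 91.8 mm ori [1.7994e+02 4.0000e-02 1.1588e+02] F [-1.3  0.3  0.1] M [-0.01  0.28  0.03] w 0.013
```

```bash
python3 -m pendant '[[0,0,0,0,-1.5,-0.2,0],[0,0,0,0,-2,0,0],[0,0,0,0,-2,0,0],[0,0,0,0,-2,0,0],[0,0,0,0,-2,0,0],[0,0,0,0,-2,0,0],[0,0,0,0,0,0,0]]'>/dev/null; python3 t.py;  python3 -m pendant '[[0,0,0,0,-1.5,0,0],[0,0,0,0,-1.5,0,0],[0,0,0,0,0,0,0]]'>/dev/null; python3 t.py
```

```text
t 25.07 plate est base x 4.7 y -0.1 z 91.9 mm ori [1.7996e+02 3.0000e-02 1.1586e+02] F [ 0.3 -0.5 -4.3] M [-0.02 -0.02  0.02] w 0.0132
t 25.32 plate est base x 1.8 y -0.1 z 91.9 mm ori [1.7996e+02 3.0000e-02 1.1587e+02] F [-0.5  0.1 -3.8] M [-0.03  0.    0.05] w 0.0127
```

```bash
python3 -m pendant '[[0,0,0,0,-1,0,0],[0,0,0,0,-0.8,0,0],[0,0,0,0,0,0,0]]'>/dev/null; python3 t.py;  python3 -m pendant '[[0,0,0,0,-0.7,0,0],[0,0,0,0,0,0,0]]'>/dev/null; python3 t.py; python3 -m pendant '[[0,0,0,0,-0.6,0,0],[0,0,0,0,0,0,0]]'>/dev/null; python3 t.py
```

```text
t 25.57 plate est base x 0.2 y -0.1 z 91.9 mm ori [1.7996e+02 3.0000e-02 1.1587e+02] F [ 0.5 -0.6 -4. ] M [-0.08  0.11  0.03] w 0.0134
t 25.73 plate est base x -0.5 y -0.1 z 91.9 mm ori [1.7995e+02 3.0000e-02 1.1587e+02] F [-1.4 -0.8 -3.9] M [-0.02  0.04  0.02] w 0.0127
t 25.9 plate est base x -1.0 y -0.1 z 91.9 mm ori [1.7995e+02 3.0000e-02 1.1588e+02] F [ 0.5 -1.  -4.3] M [-0.04  0.03 -0.03] w 0.0129
```

```bash
python3 -m pendant '[[0,0,0,0,-0.6,0,0],[0,0,0,0,0,0,0]]'>/dev/null; python3 t.py;  python3 -m pendant '[[0,0,0,0,-0.6,0,0],[0,0,0,0,0,0,0]]'>/dev/null; python3 t.py; python3 -m pendant '[[0,0,0,0,-0.5,0,0],[0,0,0,0,0,0,0]]'>/dev/null; python3 t.py
```

```text
t 26.07 plate est base x -1.7 y -0.1 z 91.9 mm ori [1.7996e+02 3.0000e-02 1.1587e+02] F [ 0.1 -0.2 -3.5] M [-0.07  0.05 -0.02] w 0.0131
t 26.23 plate est base x -2.3 y -0.1 z 91.9 mm ori [1.7995e+02 3.0000e-02 1.1588e+02] F [ 0.6  0.  -4.6] M [-0.06  0.05  0.03] w 0.013
t 26.4 plate est base x -2.5 y -0.1 z 91.9 mm ori [1.7992e+02 3.0000e-02 1.1588e+02] F [ 1.3  0.5 -4.4] M [ 0.19 -0.37  0.03] w 0.013
```

The end stop is felt at x = -2.4, which matches the slot's 2.25 mm of slack. I back off 1.5 mm and release.

```bash
python3 -m pendant '[[0,0,0,0,1.5,0.2,0],[0,0,0,0,0,0,0],[0,0,0,0,0,0,0.3],[0,0,0,0,0,0,0.5],[0,0,0,0,0,0,0.5],[0,0,0,0,0,0,0.5]]'>/dev/null; python3 t.py; python3 -m pendant '[[0,0,0,0,0,-10,0.5],[0,0,0,0,0,-25,0.5],[0,0,0,0,0,-40,0.5],[0,0,0,0,0,-40,0.5],[0,0,0,-35,0,0,0.5],[0,0,0,-35,0,0,0.5],[0,0,0,0,0,0,0.5],[0,0,0,0,0,0,0.5]]'
python3 - <<'E'
from h import *
snap('wrist','w8.png');im=cv2.imread('pics/w8.png');cv2.imwrite('pics/c8.png',cv2.resize(im[0:300,140:500],None,fx=2,fy=2,interpolation=cv2.INTER_CUBIC))
E
```

```text
t 26.9 plate est base x -1.1 y -0.1 z 91.7 mm ori [1.7994e+02 4.0000e-02 1.1588e+02] F [-0.   0.8  0.4] M [ 0.02 -0.02  0.04] w 0.0425
time: 27.57
ee_pos: [0.5208, -0.0905, 0.2253]
orientation: [179.9, 0.0, 115.8]
ft_force: [-0.3, 1.1, 0.1]
width: 0.0428
grip_force: 0.0
```

View pics/c8.png

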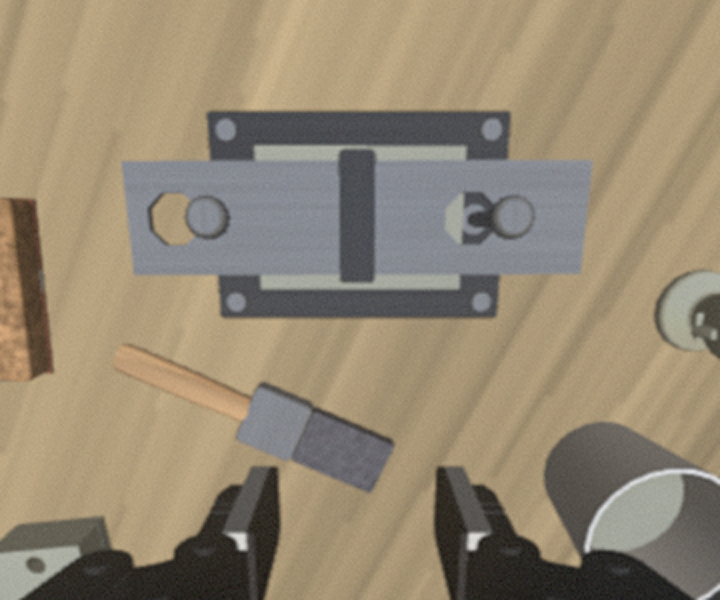

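The plate lies flat and square. Both nuts, at (207,217) and (513,217), sit over the slot ends, and the gripper is clear. I hand in.

```bash
python3 -c "
from cell import ctrl
print(ctrl.close_job())"
```

```text
the job is handed in; nothing more can be done
None
```

The mould is closed and the keyhole plate is locked under both nuts, about 1 mm from centre by my estimate; the gripper is clear, and I handed the job in at about 28 s with no verdict returned.

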